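# Trap the carton that pops out of the stock dispenser

### The job

The two-lane dispenser on the parts counter holds a white carton with an orange band in one lane and a brown one in the other. With one finger press down the yellow key beside the white carton's lane, and with the other finger trap the white carton on the landing plate as the spring pops it out, before it runs off the front edge. Do not pick anything up, leave the brown carton, its key and the things round about alone, and finish while still holding the key down and the carton trapped against your finger.

Things in the scene. Friction and masses are not known exactly. Their poses are not given: they have to be found in the camera images.
- dispenser: fixed two-lane carton dispenser, grey, red spring housing at its back (top 90 mm above the table). Origin on the table top; +x points to the back, cartons pop out along -x, +y is the left lane's side. Lane centre lines at y = +31 mm (left) and -31 mm (right), 56 mm clear between walls; lane floor 45 mm above the table, front edge at x = -95 mm, then a drop into a blue tray reaching x = -195 mm
- landing_left (a point): middle of the left lane's landing plate, on the lane floor, at dispenser x = -64, y = +31 mm. A 6 mm steel stop rises 10 mm from the floor behind the plate (x = -27 to -33 mm), in front of the carton; the front edge is 31 mm ahead of this point. Walls are 6 mm thick, 15 mm high beside the plate, 30 mm beside the carton
- landing_right (a point): the same for the right lane (y = -31 mm). In both lanes pressing the key sinks the stop and a spring pusher behind the carton drives it out at once (0.2 to 0.3 m/s, 3 to 4 N over 105 mm) and off the front edge, unless something already stands on the plate. Trapped: the carton has left the stop and leans on the finger, its middle well on the floor
- carton_white: white carton with an orange band, the one wanted: 56 mm along the lane (its x), 50 wide, 44 high, about 120 g. Origin at the centre of its underside. It starts loaded in the left or the right lane, its centre at dispenser x = +1 mm, its front face at x = -27 mm
- carton_brown: brown cardboard carton of the same size and origin, loaded in the other lane; to be left alone
- key_left_top (a point): key of the left (+y) lane: top-face centre of its yellow paddle, 44 mm along the lane by 60 mm across it, standing on a grey block outboard (+y) of the lane beside the landing. Released, the paddle's top is 73 mm above the table, 28 mm above the lane floor, and its centre lies 85 mm to the side of the lane's centre line; point axes are the dispenser's
- key_right_top (a point): key of the right (-y) lane: top-face centre of its yellow paddle, 44 mm along the lane by 60 mm across it, standing on a grey block outboard (-y) of the lane beside the landing. Released, the paddle's top is 73 mm above the table, 28 mm above the lane floor, and its centre lies 85 mm to the side of the lane's centre line; point axes are the dispenser's
- key_left (a joint): how far the key of the left lane is pressed down, in m: 0 released, 0.014 at its stop. It springs back when let go. The lane's steel stop lets the carton go at about 0.010; this takes about 4 to 7 N
- key_right (a joint): how far the key of the right lane is pressed down, in m: 0 released, 0.014 at its stop. It springs back when let go. The lane's steel stop lets the carton go at about 0.010; this takes about 4 to 7 N
- spray_can: bystander: upright spray can, 54 mm across, 130 high, origin under its centre
- grease_jar: bystander: upright jar with black cap, 52 mm across, 65 high, origin under its centre
- screwdriver: bystander: screwdriver lying on the table
Things that resemble listed ones, but are neither listed nor needed, are in the scene too. Leave any purple or turquoise look-alike of the carton_white alone.

How it is judged:
On the way:
1. the key of the white carton's lane is being pressed, the carton still behind its stop (((y of carton_white in the frame of dispenser above 0.005 m and value of joint key_left above 0.003 m) or (y of carton_white in the frame of dispenser below -0.005 m and value of joint key_right above 0.003 m)) and x of carton_white in the frame of dispenser above -0.004 m).
At the end, for the whole second after the job is handed in: White carton's key held 9 mm or more down; the white carton out by 8 mm or more, its centre 20 mm or more behind the front edge, on the lane floor (10 mm), upright (15 deg), at rest, fingers bearing on it with over 0.5 N; brown carton within 10 mm of its start (((y of carton_white in the frame of dispenser above 0.005 m and value of joint key_left above 0.009 m) or (y of carton_white in the frame of dispenser below -0.005 m and value of joint key_right above 0.009 m)) and x of carton_white in the frame of dispenser between -0.075 and -0.007 m and z of carton_white in the frame of dispenser between 0.035 and 0.055 m and angle between carton_white's own z axis and vertical below 0.26 rad and contact force between the fingers and carton_white above 0.5 N and linear speed of carton_white below 0.02 m/s and distance of carton_brown from where it was at the start of the episode below 0.01 m); the arm keeps its last pose, push and grip.
It fails at once if the white carton is lifted off the lane floor by more than 15 mm (z of carton_white in the frame of dispenser above 0.06 m).
It fails at once if the white carton runs off the front edge (x of carton_white in the frame of dispenser below -0.095 m or z of carton_white in the frame of dispenser below 0.03 m).
It fails at once if the brown carton's key is pressed ((y of carton_white in the frame of dispenser above 0.005 m and value of joint key_right above 0.005 m) or (y of carton_white in the frame of dispenser below -0.005 m and value of joint key_left above 0.005 m)).
It fails at once if the brown carton is moved by more than 10 mm (distance of carton_brown from where it was at the start of the episode above 0.01 m).
It fails at once if a bystander is moved by more than 20 mm (distance of any of spray_can, grease_jar, screwdriver from where it was at the start of the episode above 0.02 m).
It also fails if it takes over 32 s, if anything falls off the work surface, if the arm or the gripper's body presses on something with over 40 N, if the wrist force passes 120 N, or if a joint passes its speed limit or range.

### The arm

A 6-joint arm with a two-finger parallel gripper is mounted at the origin on the work surface. World frame = base frame: x ahead of the robot, y to its left, z up, the work surface at z = 0. Lengths are in m, angles in rad, forces in N, time in s.
With the tool pointing down it reaches from about 0.375 to 0.975 m from the base axis. Payload 3.8 kg.
Tool frame: the origin (TCP) lies midway between the tips of the shut fingers; the grasp point (between the pads) lies 19 mm behind it; x points along the fingers, y is the direction in which the jaws open and shut, and the axes are right-handed (so a half turn about x gives the same grasp; the last joint's range is limited). The gripper opens to 88 mm and grips with 3 to 60 N. Pads are 18 mm wide; open, the fingers measure 123 mm over their backs; the gripper's body (75 mm by 187 mm) begins 45 mm behind the grasp point.
Start: joints at [1.185, 0.264, 1.604, -0, 1.274, -0.037], TCP at [0.231, 0.634, 0.239] pointing down, gripper open.
Joint ranges: [-2.63, 2.63], [-0.94, 2.18], [0.31, 2.57], [-1.31, 4.45], [0, 2.66], [-2.55, 2.55]. Speed limits (rad/s): [2.57, 2.57, 3.14, 3.14, 3.14, 3.14].

### API

Orientations are given as a rotation vector (axis times angle).
In Python, from cell import manip, inverse_kinematics, cams, order gives the robot as it stands. Calls block until the motion is done:
- manip.move_pose(position, orientation): joint-space move of the TCP to a pose.
- manip.move_linear(position, rate=0.15, rot=None): straight line of the TCP; rot=None keeps the orientation; rate is the mean speed in m/s.
- manip.set_joints(angles): joint-space move.
- manip.set_gripper(opening, force=None): finger opening in m; force is the grip in N (None keeps the last); returns when the fingers have stopped.
- manip.dwell(seconds).
- inverse_kinematics(position, orientation): joint angles nearest the present ones, or None.
- manip.state(): the state.
- cams.capture(name): name is "side" or "top"; returns a dict with "image" (480x640x3 uint8, blue, green, red), "z_map" (480x640 float32, m along the optical axis (not along the pixel's ray), 0 where there is no reading), "intrinsics" (3x3 intrinsics, pixels), "position" and "orientation" of the camera in the world. Camera axes: x right, y down, z forward; pixel columns grow to the right and rows downward; lengths in m; the calibration is good to about 2 mm. A picture is of the moment at which its call begins.
A pose or a line that the arm cannot do raises manip.IKError and nothing moves.
- order.close_job(): hands the job in, once; it reports no verdict.
The state is a dict: "clock": time; "joint_pos": joint angles; "joint_velocities": joint speeds; "tau": joint torques, N m; "tool_pos": TCP position; "tcp_rot": TCP orientation; "contact_force": force on the tool from outside, world axes, zero at the start; "moment": the same for the moment, N m; "gripper_width": finger opening in m.
Only numpy, scipy, OpenCV 4.12 (cv2) and the standard library are available. Lean on these libraries where they do the work, as an engineer would, in place of code of your own. Each camera call takes 0.05 s, during which the arm holds its last target.

## Working session

There is one attempt and no reset: what is moved stays moved. The work goes in short steps, each a Python script; the robot and the scene stay as the last script left them, time stands still between calls to the robot, and variables do not carry over. Pictures are saved under pics/ and viewed, and the job is handed in when it is done.

```bash
ls; mkdir -p pics
python3 - <<'E'
from cell import manip,cams
import cv2,numpy as np
for n in("side","top"):
    c=cams.capture(n); cv2.imwrite(f"pics/{n}0.png",c["image"]); np.savez(f"{n}0.npz",**c)
    print(n,c["intrinsics"],c["position"],c["orientation"])
print(manip.state())
E
```

```text
pics
side [[463.37919423   0.         318.31251699]
 [  0.         463.37919423 236.42296414]
 [  0.           0.           1.        ]] [ 0.37902528 -0.73634645  0.56551389] [-2.13661305  0.23260241 -0.13741639]
top [[448.48399823   0.         320.87310566]
 [  0.         448.48399823 237.99937358]
 [  0.           0.           1.        ]] [0.40666905 0.02805187 1.09470156] [-2.18463601  2.12617453 -0.17198887]
{'clock': 0.1, 'joint_pos': array([ 1.18510861e+00,  2.64700031e-01,  1.60524664e+00,  8.06207066e-06,
        1.27370093e+00, -3.68684773e-02]), 'joint_velocities': array([ 9.57265773e-04, -1.35739416e-05, -3.11584876e-03, -2.70225731e-04,
       -2.69754233e-04,  1.14277478e-04]), 'tau': array([-3.57540339e-04, -5.03618538e+01, -3.58070791e+01,  7.30216736e-02,
        2.33661511e-02, -6.22783932e-05]), 'tool_pos': array([0.2304421 , 0.63375518, 0.23749257]), 'tcp_rot': array([ 0.27214555,  1.5538495 , -0.27531245]), 'contact_force': array([ 0.59244238, -0.14415979, -0.11211996]), 'moment': array([-0.03409218,  0.02673354, -0.00861816]), 'gripper_width': 0.08811062410155063}
```

View pics/top0.png

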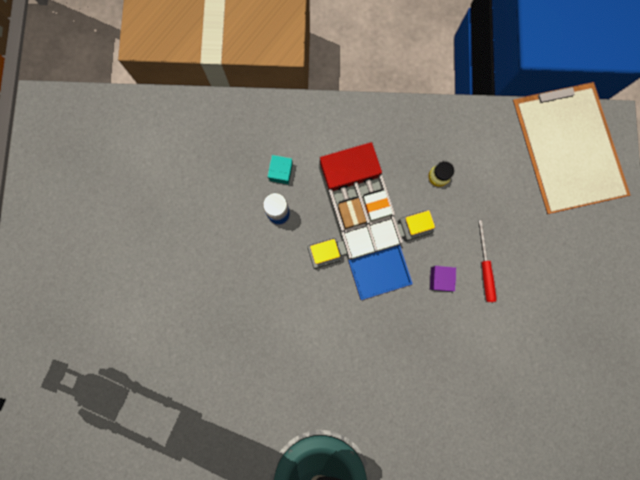

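View pics/side0.png

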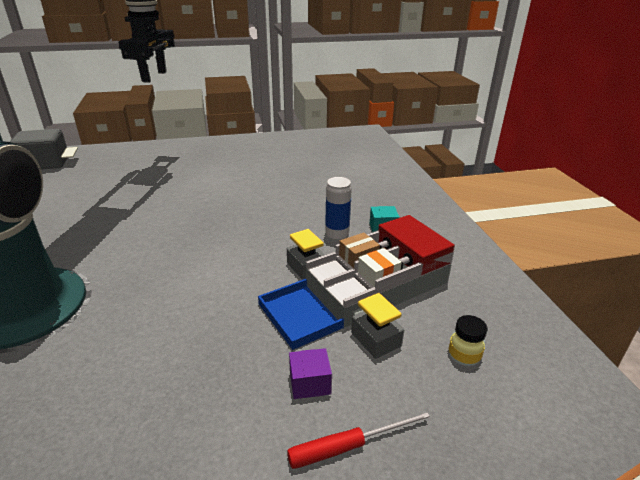

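The white-topped box with an orange stripe at top (378,205), side (380,265), is in the right lane, on the −y side. The brown carton is at (352,212) in the left lane. The purple box (443,278) and the turquoise box (280,168) are look-alikes, so I'll leave them alone. Next I'll measure and confirm with a crop.

```bash
cat > h.py <<'E'
import numpy as np,cv2
from scipy.spatial.transform import Rotation as R
def load(n): return dict(np.load(n+".npz"))
def cast(c,uv,z):
    K=c["intrinsics"];M=R.from_rotvec(c["orientation"]).as_matrix()
    d=np.linalg.inv(K)@np.array([uv[0],uv[1],1.]);d=M@d
    return c["position"]+d*(z-c["position"][2])/d[2]
def deproj(c,mask):
    v,u=np.nonzero(mask&(c["z_map"]>0));Z=c["z_map"][v,u]
    P=(np.linalg.inv(c["intrinsics"])@np.stack([u,v,np.ones_like(u)]))*Z
    return (R.from_rotvec(c["orientation"]).as_matrix()@P).T+c["position"]
def mask(c,lo,hi):
    h=cv2.cvtColor(c["image"],cv2.COLOR_BGR2HSV)
    return cv2.inRange(h,np.array(lo),np.array(hi))
E
python3 - <<'E'
from h import *
for n in("top","side"):
    c=load(n+"0")
    if n=="top": roi=(slice(130,310),slice(295,455))
    else: roi=(slice(200,370),slice(240,470))
    cv2.imwrite(f"pics/{n}crop.png",cv2.resize(c["image"][roi],None,fx=3.3,fy=3.3,interpolation=cv2.INTER_CUBIC)[:600,:800])
    for nm,lo,hi,z in(("yellow",(22,150,150),(35,255,255),.073),("orange",(8,170,180),(17,255,255),.089),("red",(0,180,90),(6,255,255),.09),("blue",(105,150,60),(125,255,255),.0)):
        m=mask(c,lo,hi); mm=np.zeros_like(m);mm[roi]=m[roi]
        k,l,s,ce=cv2.connectedComponentsWithStats(mm)
        for i in range(1,k):
            if s[i,4]<40: continue
            P=deproj(c,l==i); ed=np.percentile(P[:,2],[5,50,95])
            t=P[abs(P[:,2]-z)<.006] if z else P
            cnt=np.argwhere(l==i)[:,::-1].astype(np.float32)
            rect=cv2.minAreaRect(np.float32([cast(c,p,z)[:2]*1000 for p in cnt]))
            print(n,nm,ce[i].round(1),s[i,4],"z",ed.round(3),"cast",cast(c,ce[i],z).round(4),"dep",np.median(t,0).round(4) if len(t) else None, "rect",np.round(rect[0],1),np.round(rect[1],1),round(rect[2],1))
E
```

```text
top yellow [419.7 222.4] 478 z [0.069 0.074 0.077] cast [ 0.5962 -0.2163  0.073 ] dep [ 0.597  -0.2161  0.0741] rect [ 596.5 -216.4] [44.  59.6] 18.3
top yellow [324.8 251.1] 495 z [0.069 0.074 0.077] cast [0.5231 0.0026 0.073 ] dep [0.5234 0.0026 0.0741] rect [523.3   2.6] [43.9 59.7] 18.3
top orange [377.2 204.7] 158 z [0.088 0.091 0.094] cast [ 0.6316 -0.1147  0.089 ] dep [ 0.6311 -0.1142  0.0906] rect [ 631.7 -114.8] [17.2 48.4] 18.6
top red [350.  165.4] 1792 z [0.088 0.091 0.094] cast [ 0.7227 -0.0507  0.09  ] dep [ 0.7226 -0.0504  0.091 ] rect [723.1 -50.5] [ 78.  128.3] 18.5
top blue [379.8 272. ] 2161 z [0.002 0.006 0.021] cast [ 0.4837 -0.1351  0.    ] dep [ 0.4832 -0.1345  0.0057] rect [ 484.  -135.4] [ 99. 131.] 18.3
side yellow [305.9 238.5] 368 z [0.071 0.073 0.075] cast [0.5244 0.0016 0.073 ] dep [0.5244 0.0015 0.0732] rect [524.6   2.1] [42.4 59.6] 18.1
side yellow [379.2 307.5] 690 z [0.071 0.073 0.074] cast [ 0.5984 -0.2178  0.073 ] dep [ 0.5984 -0.2183  0.073 ] rect [ 598.6 -217.1] [43.9 60.3] 18.2
side orange [379.9 259.2] 189 z [0.088 0.09  0.091] cast [ 0.6338 -0.1146  0.089 ] dep [ 0.6334 -0.1157  0.0896] rect [ 633.7 -113.7] [19.1 51.6] 17.8
side red [416.1 235.6] 1499 z [0.088 0.09  0.091] cast [ 0.7257 -0.0576  0.09  ] dep [ 0.7252 -0.0582  0.0899] rect [725.3 -53.3] [ 78.6 129. ] 18.6
side blue [337.1 215.7] 463 z [0.031 0.06  0.088] cast [0.6392 0.1936 0.    ] dep [0.6107 0.0935 0.0597] rect [642.2 199. ] [133.3  55.2] 75.1
side blue [299.5 313.4] 2966 z [0.003 0.005 0.021] cast [ 0.4866 -0.126   0.    ] dep [ 0.4847 -0.1326  0.0048] rect [ 487.7 -118. ] [110.8 152.1] 18.3
```

```bash
ls pics
```

```text
side0.png
sidecrop.png
top0.png
topcrop.png
```

View pics/sidecrop.png

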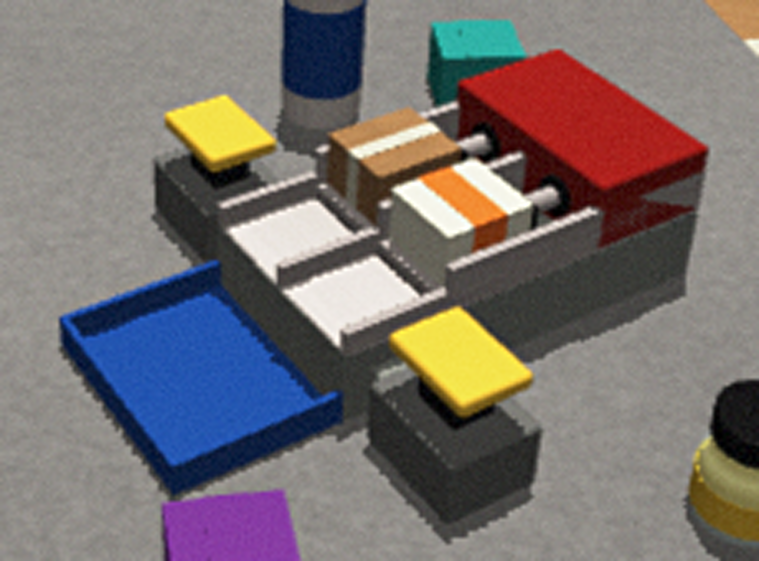

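Run:
```python
from h import *
from cell import manip,inverse_kinematics
kr=np.array([.5973,-.217]);kl=np.array([.5238,.0022])
d=kl-kr;print("dist",np.linalg.norm(d));ey=d/np.linalg.norm(d);ex=np.array([ey[1],-ey[0]]);print("yaw",np.degrees(np.arctan2(ex[1],ex[0])))
mid=(kl+kr)/2
for nm,p in(("red",[.7242,-.0519]),("orange",[.6327,-.1143]),("spray",None)):
    if p: q=np.array(p)-mid;print(nm,"rel keys mid",q@ex,q@ey)
ey3=np.r_[ey,0]
for s in(1,-1):
    X=np.array([0,0,-1.]);Y=s*ey3;M=np.stack([X,Y,np.cross(X,Y)],1)
    rv=R.from_matrix(M).as_rotvec()
    c=mid+ey*(-.031-.0425)
    for z in(.15,.06):print(s,rv,c,inverse_kinematics(np.r_[c,z],rv))
```

```text
dist 0.23119448522834624
yaw 18.536828777600814
red rel keys mid 0.17280399210448652 0.0005939804310832672
orange rel keys mid 0.06621321431988504 -0.029479531024576372
1 [-0.25389848  1.55584321  0.25389848] [ 0.58391669 -0.17708678] [-3.35276834e-01  2.12061818e-01  1.83745006e+00 -4.44089210e-16
  1.09208078e+00 -2.22960186e+00]
1 [-0.25389848  1.55584321  0.25389848] [ 0.58391669 -0.17708678] [-3.35276834e-01  3.10115439e-01  1.90034509e+00 -4.44089210e-16
  9.31132122e-01 -2.22960186e+00]
-1 [ 2.04645175  0.33396102 -2.04645175] [ 0.58391669 -0.17708678] [-0.33527683  0.21206182  1.83745006  0.          1.09208078  0.9119908 ]
-1 [ 2.04645175  0.33396102 -2.04645175] [ 0.58391669 -0.17708678] [-0.33527683  0.31011544  1.90034509  0.          0.93113212  0.9119908 ]
```

The crop confirms the orange-banded white carton in the right lane, on the jar and near-key side. The measurements agree with the given layout:
- The keys are 231 mm apart, against 232 given.
- The carton is 66 mm behind the key line, against 65 given.
- The yaw is 18.5°.

One finger goes over the right key and the other over the landing plate, with a jaw opening of about 70 mm.

Run:
```python
from h import *
from cell import manip,cams
rv=np.array([2.04645175,0.33396102,-2.04645175]);c=np.array([.5839,-.1771])
manip.move_pose(np.r_[c,.20],rv)
manip.set_gripper(.070,20)
manip.move_linear(np.r_[c,.100],.1)
s=manip.state();print(s["clock"],s["tool_pos"],s["contact_force"],s["gripper_width"])
for n in("side","top"):
    i=cams.capture(n); np.savez(n+"1.npz",**i)
    roi=(slice(130,310),slice(295,455)) if n=="top" else (slice(200,370),slice(240,470))
    cv2.imwrite(f"pics/{n}1.png",cv2.resize(i["image"][roi],None,fx=3.3,fy=3.3,interpolation=cv2.INTER_CUBIC)[:600,:800])
```

```text
4.8083 [ 0.58461115 -0.17735027  0.10089099] [ 0.29164336 -0.18937542 -0.03799077] 0.0700428109460576
```

View pics/side1.png

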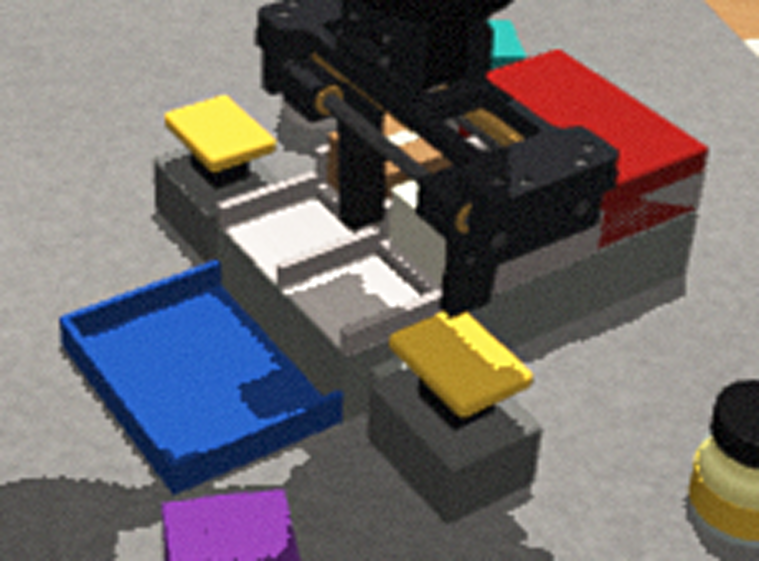

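The gripper is above the lane with both fingers visible: key-finger tip at crop (465,310), lane-finger tip at (362,225). I'll check both against their projections, then start the descent to touch.

Run:
```python
from h import *
from cell import manip,cams
c0=np.array([.5839,-.1771]);ey=np.array([-.318,.948])
c=load("side1")
M=R.from_rotvec(c["orientation"]).as_matrix()
for s in(-1,1):
    p=np.r_[np.array([.5846,-.1773])+s*.0437*ey,.1009]
    q=c["intrinsics"]@(M.T@(p-c["position"]));q=q[:2]/q[2]
    print("tip",s,p,"side crop px",(q-[240,200])*3.3)
def log(t):
    s=manip.state();print(t,round(s["clock"],2),s["tool_pos"].round(4),s["contact_force"].round(2),s["moment"].round(3),round(s["gripper_width"],4));return s
for z in(.080,.077,.075,.073,.071,.069):
    manip.move_linear(np.r_[c0,z],.04);s=log(z)
    if s["contact_force"][2]>3.0:break
i=cams.capture("side");cv2.imwrite("pics/side2.png",cv2.resize(i["image"][200:370,240:470],None,fx=3.3,fy=3.3))
```

```text
tip -1 [ 0.5984966 -0.2187276  0.1009   ] side crop px [464.88362696 311.00927423]
tip 1 [ 0.5707034 -0.1358724  0.1009   ] side crop px [359.52166811 215.38359519]
0.08 5.56 [ 0.5838 -0.177   0.0797] [ 0.03 -0.26 -0.64] [-0.016  0.093  0.024] 0.0694
0.077 5.81 [ 0.5839 -0.1771  0.0769] [-0.59  0.05 -0.77] [-0.047  0.139 -0.021] 0.0699
0.075 6.06 [ 0.5838 -0.1771  0.0749] [-0.82 -0.49  0.76] [-0.027  0.159 -0.038] 0.0699
0.073 6.31 [ 0.5841 -0.1772  0.0732] [ 0.56 -0.17  1.13] [-0.047  0.053  0.054] 0.0701
0.071 6.56 [ 0.5842 -0.1772  0.0712] [-0.48  0.14  1.26] [-0.1    0.05   0.033] 0.0702
0.069 6.81 [ 0.5842 -0.1772  0.0691] [ 1.25 -0.4   1.47] [-0.115  0.017  0.042] 0.07
```

View pics/side2.png

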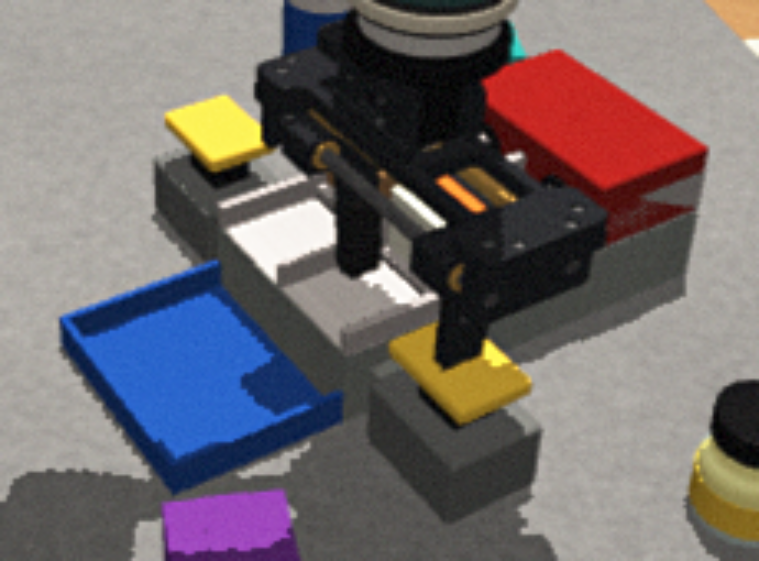

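The finger rests on the middle of the key, which is sinking. The other finger is inside the right lane in front of the carton, so I'll continue pressing.

Run:
```python
from h import *
from cell import manip,cams
c0=np.array([.5839,-.1771])
def log(t):
    s=manip.state();print(t,round(s["clock"],2),s["tool_pos"].round(4),s["contact_force"].round(2),s["moment"].round(3),round(s["gripper_width"],4));return s
for z in(.067,.065,.063,.0615,.0605,.0595,.0585):
    manip.move_linear(np.r_[c0,z],.04);s=log(z)
    if s["contact_force"][2]>12:break
manip.dwell(.4);log("end")
for n in("side","top"):
    i=cams.capture(n); np.savez(n+"3.npz",**i)
    roi=(slice(130,310),slice(295,455)) if n=="top" else (slice(200,370),slice(240,470))
    cv2.imwrite(f"pics/{n}3.png",cv2.resize(i["image"][roi],None,fx=3.3,fy=3.3,interpolation=cv2.INTER_CUBIC)[:600,:800])
```

```text
0.067 7.11 [ 0.5841 -0.1772  0.067 ] [0.79 0.11 2.91] [-0.197 -0.035  0.031] 0.0701
0.065 7.36 [ 0.5842 -0.1772  0.065 ] [ 2.52 -0.3   4.55] [-0.207 -0.153  0.041] 0.0695
0.063 7.61 [ 0.5837 -0.1773  0.0629] [-1.22 -0.98  4.58] [-0.215  0.067  0.194] 0.0699
0.0615 7.86 [ 0.5836 -0.1772  0.0615] [-0.89 -0.96  4.52] [-0.332  0.194  0.289] 0.0699
0.0605 8.11 [ 0.5836 -0.1773  0.0606] [-1.07 -0.5   5.39] [-0.209  0.21   0.243] 0.07
0.0595 8.36 [ 0.5837 -0.1773  0.0597] [-0.66 -1.09  5.9 ] [-0.201  0.224  0.281] 0.07
0.0585 8.61 [ 0.5837 -0.1773  0.0593] [-2.79  0.18  9.14] [-0.369  0.424  0.168] 0.07
end 9.01 [ 0.5837 -0.1773  0.0594] [-1.94  0.26  8.75] [-0.313  0.439  0.188] 0.0699
```

View pics/side3.png

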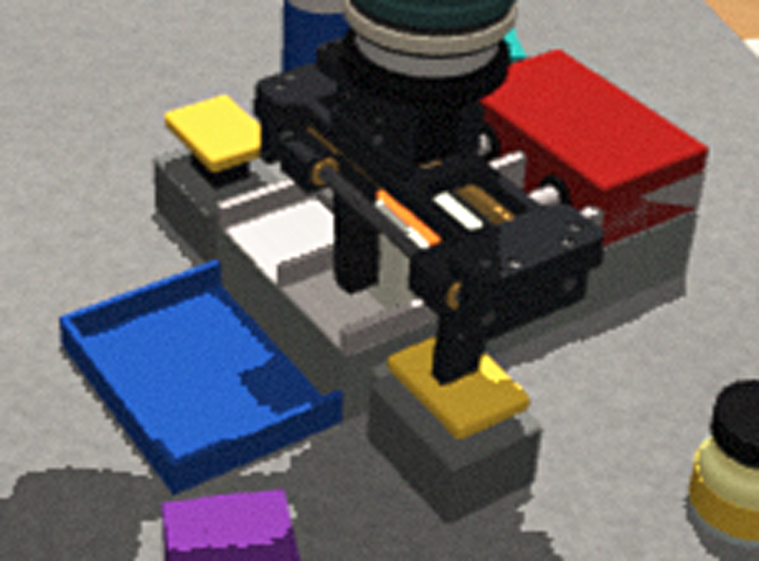

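View pics/top3.png

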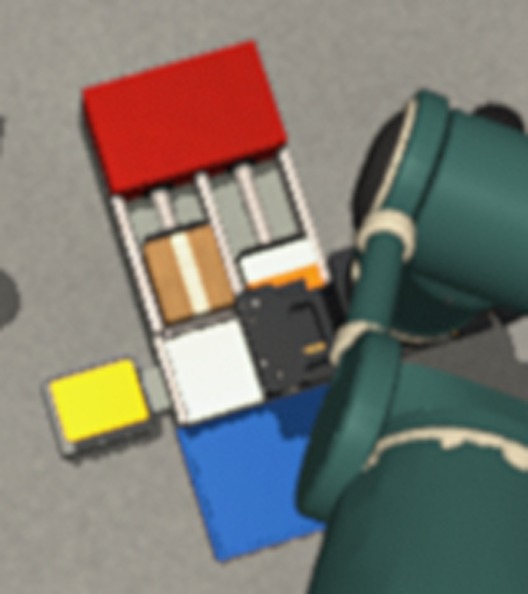

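The key is bottomed (z 59.3 mm, 9 N). The carton has slid forward against the lane finger: its orange band is now at top crop (287,278), and its rear edge is around (275,256). I'll put numbers on that before handing in.

Run:
```python
from h import *
from cell import manip,order
mid=np.array([.56055,-.1074]);yaw=np.radians(18.5);ex=np.array([np.cos(yaw),np.sin(yaw)]);ey=np.array([-ex[1],ex[0]])
def disp(p):q=p[:2]-mid;return np.r_[q@ex-.064,q@ey,p[2]].round(4)
t=load("top3");s=load("side3")
print("rear edge",disp(cast(t,(295+272/3.3,130+254/3.3),.089)))
P=deproj(s,mask(s,(22,150,90),(35,255,255))>0)
D=np.array([disp(p) for p in P]);k=D[(D[:,1]<-.08)&(D[:,1]>-.15)&(abs(D[:,0]+.064)<.025)]
print("key z",np.median(k[:,2]),len(k))
m=mask(t,(8,170,150),(17,255,255));m[:, :360]=0;P=deproj(t,m>0);D=np.array([disp(p) for p in P]);D=D[abs(D[:,1]+.031)<.03];print("orange",np.median(D,0),D[:,0].max())
for k in range(3):
    manip.dwell(.2);st=manip.state();print(st["clock"],st["tool_pos"].round(4),st["contact_force"].round(2))
```

```text
rear edge [-0.0041 -0.0283  0.089 ]
key z 0.0588 503
orange [-0.0277  -0.03325  0.09225] -0.0196
9.3083 [ 0.5837 -0.1773  0.0593] [-2.83 -0.05  8.85]
9.5083 [ 0.5837 -0.1773  0.0593] [-3.58 -0.34  8.51]
9.7083 [ 0.5837 -0.1773  0.0593] [-2.66  0.17  9.03]
```

Run:
```python
from cell import order
print(order.close_job())
```

```text
the job is handed in; nothing more can be done
None
```

The job is handed in, with the right-hand key held down and the white carton trapped against the other finger. The hand-in gives no verdict.

I found the white carton with the orange band in the right lane. With the jaws 70 mm open, I lowered one finger onto the right key while the other stood on the landing plate in front of the carton.

Last checks before hand-in, at 9.7 s on the clock:
- **Key:** its top measured about 59 mm above the table, against 73 mm released. That is about 14 mm down, at its stop, with about 9 N of vertical force on the tool.
- **White carton:** its centre is at about x = −28 to −32 mm in the dispenser frame. The figure from the orange band and the one from the rear edge differ by about 4 mm, and both are well inside the limits. Its top read about 90 mm, so it sits flat on the lane floor.
- **Trap force:** the tool felt a steady push of about 3 N toward the front. That matches the spring holding the carton against the finger, but it is an overall tool reading, not a direct measure of the finger contact.
- **Everything else:** the brown carton and its key look undisturbed in the last pictures. I saw no sign of any bystander being touched, but I did not re-measure their positions.

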